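Set the spice tray for the asado

TASK

Set out the pulled-out spice tray for the asado: stand the red-capped cruet on the red pad, the green-capped cruet on the green pad, the wooden pepper mill on the square wooden pad and the small blue bowl on the blue pad, each upright and in the middle of its pad. Set each one down gently, without dropping it or tipping it over, and leave the steel caddy and the white salt pot where they are.

Things in the scene. Friction and masses are not known exactly. Their poses are not given: they have to be found in the camera images.
- red_cruet: Closed amber glass cruet with red screw cap, loose, about 0.2 kg, standing on the counter. Round body 52 mm in diameter, straight up to 75 mm, then shoulder and 28 mm neck; cap 36 mm in diameter from 95 to 115 mm (top). Origin: centre of the underside; z up along its axis. The four things start in a rough row before the tray, in any order.
- green_cruet: Closed cruet of green glass with a green screw cap, otherwise the same as the red-capped one: 52 mm body straight up to 75 mm, cap 36 mm in diameter from 95 to 115 mm. Loose, about 0.2 kg. Origin: centre of the underside; z up along its axis.
- pepper_mill: Pale wooden pepper mill, loose, about 0.2 kg, standing. Foot 52 mm in diameter up to 30 mm, straight barrel 44 mm in diameter from 38 to 95 mm, turning head 48 mm in diameter from 99 to 127 mm, steel nut 16 mm in diameter on top up to 139 mm. Origin: centre of the underside; z up along its axis.
- blue_bowl: Small deep blue ceramic dip bowl, open and empty, loose, about 0.18 kg. Foot 54 mm in diameter; outside 64 mm in diameter and straight from 10 mm to the rim at 52 mm; wall 5 mm. It can be gripped across the whole outside. Origin: centre of the underside; z up along its axis.
- red_pad: Round red pad with a thin white circle, 76 mm in diameter and 6 mm thick, fixed on the floor of the spice tray. Origin: centre of the underside, 6 mm above the counter; its top is 6 mm above that. Tray 140 x 470 mm, long side across, yaw up to 7 degrees, rim 2 mm above the pad tops; a 45 mm high case 50 mm beyond it. The four pads lie in a row along it, 110 mm apart, in any order.
- green_pad: Round green pad with a thin white circle, 76 mm in diameter and 6 mm thick, fixed on the floor of the spice tray. Origin: centre of the underside, 6 mm above the counter; its top is 6 mm above that. 
- wood_pad: Square pale wooden pad, 76 x 76 mm, with a thin dark circle, 6 mm thick, fixed on the floor of the spice tray. Origin: centre of the underside, 6 mm above the counter; its top is 6 mm above that. 
- blue_pad: Round blue pad with a thin white circle, 84 mm in diameter and 6 mm thick, fixed on the floor of the spice tray. Origin: centre of the underside, 6 mm above the counter; its top is 6 mm above that. 
- caddy: Three-tier stainless steel condiment caddy with small jars in it, 170 x 120 mm, 276 mm high, about 1.6 kg, standing at the robot's right (-y). Not to be disturbed. Origin: centre of the underside; long side along its x.
- salt_pot: White ceramic salt pot with a cork lid, 76 mm in diameter, 74 mm high, 0.5 kg, standing at the robot's left (+y). Not to be disturbed. Origin: centre of the underside.
There are look-alikes about, which are no part of the job. What is shaped like the blue_bowl but pink is not meant.

How it is judged:
At the end, for the whole second after the job is handed in: Each of the four things stands released and at rest on its own pad (red cap on red, green cap on green, mill on wood, bowl on blue), upright within 0.1 rad, its axis within 12 mm of the pad's centre and its underside on the pad within 4 mm (horizontal distance between red_cruet and red_pad below 0.012 m and z of red_cruet in the frame of red_pad between 0.003 and 0.01 m and angle between each of red_cruet, green_cruet, pepper_mill, blue_bowl's own z axis and vertical below 0.1 rad and linear speed of each of red_cruet, green_cruet, pepper_mill, blue_bowl below 0.02 m/s and angular speed of each of red_cruet, green_cruet, pepper_mill, blue_bowl below 0.2 rad/s and horizontal distance between green_cruet and green_pad below 0.012 m and z of green_cruet in the frame of green_pad between 0.003 and 0.01 m and horizontal distance between pepper_mill and wood_pad below 0.012 m and z of pepper_mill in the frame of wood_pad between 0.003 and 0.01 m and horizontal distance between blue_bowl and blue_pad below 0.012 m and z of blue_bowl in the frame of blue_pad between 0.003 and 0.01 m); the robot touches nothing.
It fails at once if the condiment caddy is moved more than 20 mm (distance of caddy from where it was at the start of the episode above 0.02 m).
It fails at once if the salt pot is moved more than 20 mm (distance of salt_pot from where it was at the start of the episode above 0.02 m).
It fails at once if one of the four things is tipped more than 40 degrees (angle between any of red_cruet, green_cruet, pepper_mill, blue_bowl's own z axis and vertical above 0.7 rad).
It fails at once if one of the four things is dropped (falls free faster than 0.7 m/s, about 25 mm) ((linear speed of red_cruet above 0.7 m/s and contact force between red_cruet and the fingers below 0.05 N) or (linear speed of green_cruet above 0.7 m/s and contact force between green_cruet and the fingers below 0.05 N) or (linear speed of pepper_mill above 0.7 m/s and contact force between pepper_mill and the fingers below 0.05 N) or (linear speed of blue_bowl above 0.7 m/s and contact force between blue_bowl and the fingers below 0.05 N)).
It also fails if it takes over 109 s, if anything falls off the work surface, if the arm or the gripper's body presses on something with over 40 N, if the wrist force passes 120 N, or if a joint passes its speed limit or range.

ROBOT

A 6-joint arm with a two-finger parallel gripper is mounted at the origin on the work surface. World frame = base frame: x ahead of the robot, y to its left, z up, the work surface at z = 0. Lengths are in m, angles in rad, forces in N, time in s.
With the tool pointing down it reaches from about 0.275 to 0.725 m from the base axis. Payload 5.6 kg.
Tool frame: the origin (TCP) lies at the very end of the fingers, on their centre line; the grasp point (between the pads) lies 19 mm behind it (bot.grasp_offset is the distance from the TCP to the grasp point, in m); z points along the fingers, y is the line along which they close (so a half turn about z gives the same grasp; the last joint's range is limited). The gripper opens to 85 mm and grips with 20 to 120 N. Pads are 22 mm wide; open, the fingers measure 114 mm over their backs; the gripper's body (76 mm by 85 mm) begins 54 mm behind the grasp point. The pads swing forward as they close: fully open they stand 13 mm farther back than shut.
Start: joints at [1.609, 0.255, 0.108, 0, -1.424, -0.285], TCP at [0.134, 0.533, 0.231] pointing down, gripper open.
Joint ranges: [-2.95, 2.95], [-1.21, 1.97], [-1.09, 1.5], [-2.87, 1.71], [-2.94, -0.07], [-3.05, 3.05]. Speed limits (rad/s): [2.57, 2.57, 3.14, 3.14, 3.14, 3.14].

INTERFACE

Orientations are given as a rotation vector (axis times angle).
In Python, from bench import bot gives the robot as it stands.
- The arm moves only by the shell command python3 -m crank 'ROWS' [FORCE]. ROWS is JSON, a list of rows, each an object of numbers: "dx", "dy", "dz": the shift along the tool's x, y, z in m; "turn": the turn about the tool's z in rad; "fingers": the finger opening in m, from 0 to 0.0854. A call has 1 to 10 rows; each row is the pose to reach, as a shift and turn from the pose commanded when the call began, along the tool's axes at that moment; what a row does not reach only later rows make up. A row lasts 1/8 s, in which the tool goes at most 62.5 mm and 10.7 degrees, less where a joint would pass 70% of its speed; a pose out of reach is approached as far as the arm can. A call with a gripper value outside its range is refused whole. The fingers move at their own pace and stop on an object; FORCE is the grip in N (left out, the last holds). Time passes only in rows, so rows that repeat a pose let the fingers close. It gives the time, the measured TCP pose, the force, the opening and the grip force at its end, in the units of the state.
- bot.sense(): the state, without advancing time (a new reading comes with each control period).
- bot.snapshot(name): name is "side" or "top" or "wrist"; returns the picture (400x640x3 uint8, red, green, blue); there is no depth.
- bot.camera_model(name): a dict with "intrinsics" (3x3 intrinsics, pixels), "rvec" (rotation vector, rad) and "tvec" (3), from world to camera coordinates, as OpenCV has them. Camera axes: x right, y down, z forward; pixel columns grow to the right and rows downward; lengths in m; the calibration is good to about 2 mm. A picture is of the moment at which its call begins: read the wrist's pose just before it. camera_model takes no time and is no camera call; for the wrist camera it gives the pose at the moment of the call.
- bot.close_job(): hands the job in; it is judged then, once.
The state is a dict: "time_s": time; "qpos": joint angles; "qd": joint speeds; "effort": joint torques, N m; "ee_pos": TCP position; "eef_rot": TCP orientation; "force": force on the tool from outside, world axes, zero at the start; "wrist_torque": the same for the moment, N m; "gripper_width": finger opening in m; "grasp_force": force on a finger pad.
Only numpy, scipy, OpenCV 4.12 (cv2) and the standard library are available. Lean on these libraries where they do the work, as an engineer would, in place of code of your own. Each camera call takes 0.05 s, during which the arm holds its last target. There are 200 camera calls.

## Working session

There is one attempt and no reset: what is moved stays moved. The work goes in short steps, Python scripts to look and compute and a shell command to move; the robot and the scene stay as the last step left them, time stands still between calls to the robot, and variables do not carry over. Pictures are saved under pics/ and viewed, at most 14 in all, crops included, and the job is handed in when it is done.

```bash
mkdir -p pics
python3 - <<'E'
from bench import bot
import cv2
for n in ("top","side"):
    im=bot.snapshot(n); cv2.imwrite(f"pics/{n}0.png",im[:,:,::-1])
    c=bot.camera_model(n); print(n,c)
s=bot.sense(); print(s)
E
```

```text
top {'intrinsics': array([[407.62185562,   0.        , 323.85984631],
       [  0.        , 407.62185562, 197.99257931],
       [  0.        ,   0.        ,   1.        ]]), 'rvec': array([ 2.04251142, -2.1545828 ,  0.24810851]), 'tvec': array([0.0029542 , 0.55029723, 1.02930757])}
side {'intrinsics': array([[380.97816624,   0.        , 308.730698  ],
       [  0.        , 380.97816624, 192.74900245],
       [  0.        ,   0.        ,   1.        ]]), 'rvec': array([ 2.4184305 , -0.36961601,  0.1599026 ]), 'tvec': array([-0.51827333,  0.14545637,  0.92104161])}
{'time_s': 0.1, 'qpos': array([ 1.60858094e+00,  2.55685928e-01,  1.07161529e-01, -3.77487214e-04,
       -1.42391183e+00, -2.84604193e-01]), 'qd': array([-0.00012113, -0.00030108,  0.00196131,  0.00255077, -0.00055029,
       -0.0003663 ]), 'effort': array([-2.84681148e-03, -3.87602878e+01,  2.38474953e+01,  5.37811562e+00,
       -3.87224369e-03,  2.51098641e-06]), 'ee_pos': array([0.13422898, 0.5329257 , 0.23050498]), 'eef_rot': array([ 3.11602327e+00, -3.86599849e-01, -1.65375177e-04]), 'force': array([-0.56502386, -0.28702468,  0.96862862]), 'wrist_torque': array([0.02102638, 0.0478381 , 0.01757665]), 'grasp_force': 0.0, 'gripper_width': 0.08553918995853073}
```

View pics/top0.png

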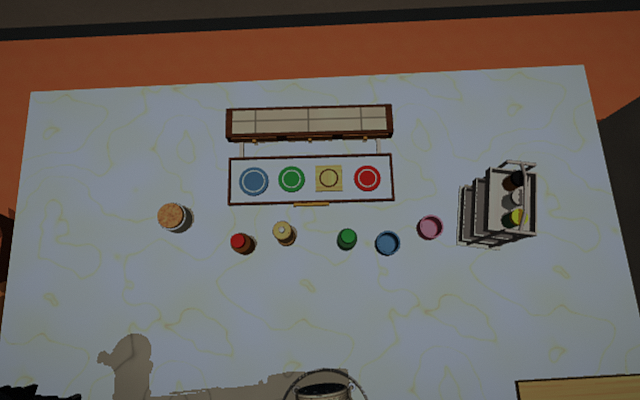

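View pics/side0.png

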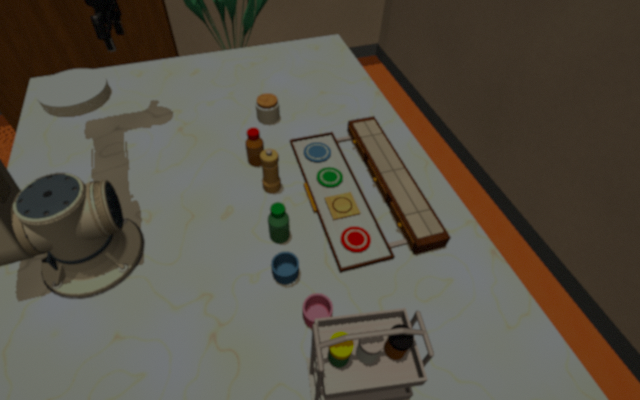

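The top view shows the pads in row order blue (254,181), green (291,179), wood (329,178), red (367,179). The objects are red cruet (240,242), mill (285,232), green cruet (347,238), blue bowl (387,243) and pink look-alike bowl (430,227). The blue bowl at (387,243) is the one meant, because the other is pink. I'll confirm that in an enlarged crop.

Run:
```python
import cv2
im=cv2.imread("pics/top0.png")[155:265,220:450]
cv2.imwrite("pics/crop0.png",cv2.resize(im[:55, :180],None,fx=4.4,fy=4.4,interpolation=cv2.INTER_CUBIC))
cv2.imwrite("pics/crop1.png",cv2.resize(im[50:, :230],None,fx=3.4,fy=3.4,interpolation=cv2.INTER_CUBIC))
```

```text
(no output)
```

View pics/crop0.png

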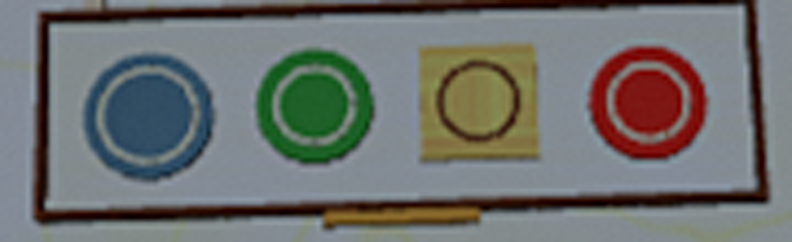

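View pics/crop1.png

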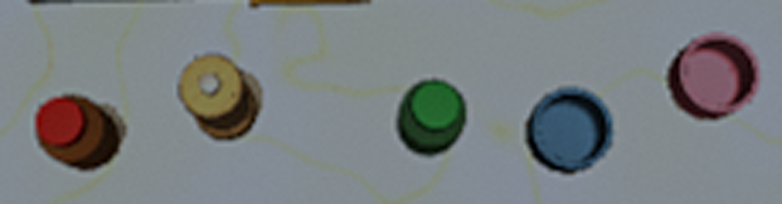

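The crop confirms it: blue bowl rim centre at crop (570,129), pink one at (713,76) left alone. I'll compute positions now.

```bash
cat > h.py <<'E'
import numpy as np,cv2
from bench import bot
def w(name,uv,z,c=None):
    c=c or bot.camera_model(name); R=cv2.Rodrigues(c["rvec"])[0]; C=-R.T@c["tvec"]
    d=R.T@np.linalg.inv(c["intrinsics"])@[*uv,1]; return (C+d*(z-C[2])/d[2])
def proj(name,P):
    c=bot.camera_model(name); return cv2.projectPoints(np.float64([P]),c["rvec"],c["tvec"],c["intrinsics"],None)[0].ravel()
def delta(x,y,z):  # tool-axis shift to a world TCP point
    s=bot.sense(); return cv2.Rodrigues(s["eef_rot"])[0].T@(np.array([x,y,z])-s["ee_pos"])
E
python3 - <<'E'
from h import *
np.set_printoptions(precision=4,suppress=True)
f0=lambda u,v:(220+(u+.5)/4.4-.5,155+(v+.5)/4.4-.5)
f1=lambda u,v:(220+(u+.5)/3.4-.5,205+(v+.5)/3.4-.5)
T={"blue_pad":(f0(149,117),.012,(317,152)),"green_pad":(f0(316,106),.012,(329.5,177)),"wood_pad":(f0(479,101),.012,(342.5,206)),"red_pad":(f0(648,102),.012,(355.5,239)),
"red":(f1(61,120),.115,(253,132)),"mill":(f1(209,83),.139,(269,153)),"green":(f1(437,104),.115,(278,209)),"bowl":(f1(570,129),.052,(286,264)),"pink":(f1(713,76),.052,(318,306))}
for k,(uv,z,s) in T.items(): print(k,w("top",uv,z),w("side",s,z))
E
```

```text
blue_pad [0.6218 0.1704 0.012 ] [0.6235 0.1666 0.012 ]
green_pad [0.6234 0.0623 0.012 ] [0.625  0.0597 0.012 ]
wood_pad [ 0.621  -0.0432  0.012 ] [ 0.6227 -0.0488  0.012 ]
red_pad [ 0.6145 -0.1523  0.012 ] [ 0.6162 -0.1558  0.012 ]
red [0.4418 0.1948 0.115 ] [0.4429 0.1904 0.115 ]
mill [0.4595 0.083  0.139 ] [0.4603 0.073  0.139 ]
green [ 0.4388 -0.0816  0.115 ] [ 0.4403 -0.0871  0.115 ]
bowl [ 0.4226 -0.1876  0.052 ] [ 0.4276 -0.1947  0.052 ]
pink [ 0.4581 -0.3032  0.052 ] [ 0.4645 -0.3092  0.052 ]
```

```bash
python3 -m crank '[{"dx":0.05,"dy":0.03,"dz":-0.05,"turn":0.15},{"dx":0.41,"dy":0.292,"dz":-0.09,"turn":1.324},{"dx":0.41,"dy":0.292,"dz":-0.09,"turn":1.324},{"dx":0.41,"dy":0.292,"dz":-0.09,"turn":1.324},{"dx":0.41,"dy":0.292,"dz":-0.09,"turn":1.324},{"dx":0.41,"dy":0.292,"dz":-0.09,"turn":1.324},{"dx":0.41,"dy":0.292,"dz":-0.09,"turn":1.324},{"dx":0.41,"dy":0.292,"dz":-0.09,"turn":1.324},{"dx":0.41,"dy":0.292,"dz":-0.09,"turn":1.324},{"dx":0.41,"dy":0.292,"dz":-0.09,"turn":1.324}]' 40
python3 - <<'E'
from h import *
c=bot.camera_model("wrist");cv2.imwrite("pics/w1.png",bot.snapshot("wrist")[:,:,::-1])
s=bot.sense();print(s["time_s"],s["ee_pos"],cv2.Rodrigues(s["eef_rot"])[0].round(3),s["qpos"]);print(c)
print(w("wrist",(320,200),0))
import pickle;pickle.dump(c,open("w1.pkl","wb"))
E
```

```text
0.15 [0.13422158 0.53300645 0.23061543] [[ 0.97  -0.244 -0.   ]
 [-0.244 -0.97  -0.001]
 [ 0.     0.001 -1.   ]] [ 1.60863794e+00  2.55624953e-01  1.07331646e-01 -3.05669753e-04
 -1.42390112e+00 -2.84590913e-01]
{'intrinsics': array([[309.67971866,   0.        , 322.08508664],
       [  0.        , 309.67971866, 198.35518757],
       [  0.        ,   0.        ,   1.        ]]), 'rvec': array([-1.81261562,  2.32791124,  0.32807178]), 'tvec': array([ 0.55060254, -0.03758487,  0.37840638])}
[0.09567897 0.54657421 0.        ]invalid input
```

View pics/w1.png

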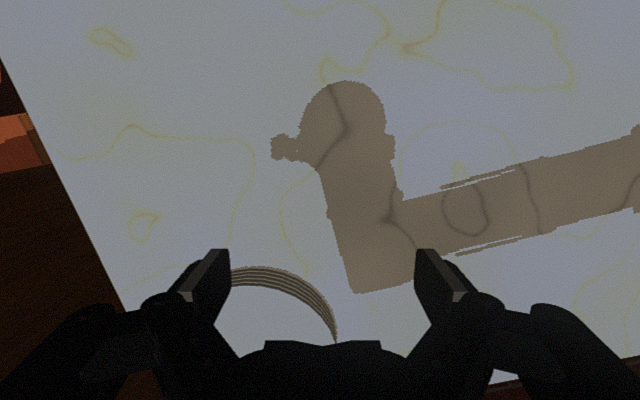

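The move was refused, probably because the "fingers" key was missing. The wrist view only shows bare counter with the fingers at about (205,270) and (440,270).

```bash
python3 -m crank '[{"dx":0.05,"dy":0.03,"dz":-0.05,"turn":0.15,"fingers":0.085},{"dx":0.41,"dy":0.292,"dz":-0.09,"turn":1.324,"fingers":0.085},{"dx":0.41,"dy":0.292,"dz":-0.09,"turn":1.324,"fingers":0.085},{"dx":0.41,"dy":0.292,"dz":-0.09,"turn":1.324,"fingers":0.085},{"dx":0.41,"dy":0.292,"dz":-0.09,"turn":1.324,"fingers":0.085},{"dx":0.41,"dy":0.292,"dz":-0.09,"turn":1.324,"fingers":0.085},{"dx":0.41,"dy":0.292,"dz":-0.09,"turn":1.324,"fingers":0.085},{"dx":0.41,"dy":0.292,"dz":-0.09,"turn":1.324,"fingers":0.085},{"dx":0.41,"dy":0.292,"dz":-0.09,"turn":1.324,"fingers":0.085},{"dx":0.41,"dy":0.292,"dz":-0.09,"turn":1.324,"fingers":0.085}]' 40
python3 - <<'E'
from h import *
c=bot.camera_model("wrist");cv2.imwrite("pics/w2.png",bot.snapshot("wrist")[:,:,::-1])
s=bot.sense();print(s["time_s"],s["ee_pos"],cv2.Rodrigues(s["eef_rot"])[0].round(3),s["qpos"])
for n,P in dict(blue_pad=(.622,.169,.012),green_pad=(.624,.061,.012),red=(.442,.193,.115),mill=(.46,.08,.139),green=(.439,-.084,.115)).items(): print(n,proj("wrist",P).round(1))
E
```

```text
time_s: 1.4
ee_pos: [0.4612, 0.1488, 0.3209]
eef_rot: [2.218, -2.224, -0.0]
force: [-0.2, 0.3, 1.2]
gripper_width: 0.0848
grasp_force: 0.0
1.45 [0.46060077 0.14967619 0.32081415] [[-0.002 -1.    -0.001]
 [-1.     0.002 -0.   ]
 [ 0.     0.001 -1.   ]] [ 6.38336465e-01  1.13495011e-01  1.56991048e-01 -4.13108222e-04
 -1.61513371e+00 -6.39938751e-01]
blue_pad [212.1 171.4]
green_pad [202.8  94.5]
red [337.  207.8]
mill [321.5 108.2]
green [343.5 -74.4]
```

View pics/w2.png

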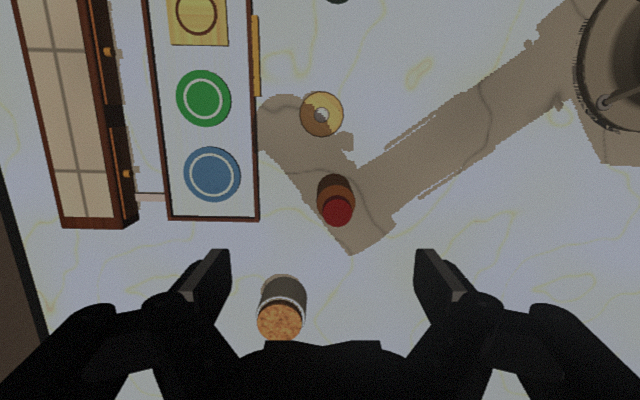

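Wrist view: blue pad (211.5,174.5), green pad (203,98), wood pad (197,16), red cap (337,210), mill nut (321,116), salt pot (280,310).

Run:
```python
from h import *
for n,uv,z in [("blue_pad",(211.5,174.5),.012),("green_pad",(203.3,98),.012),("wood",(197,15.5),.012),("redcap",(337,210.5),.115),("millnut",(321,116),.139),("millhead",(322,113.5),.127),("salt",(280,322),.074)]: print(n,w("wrist",uv,z).round(4))
```

```text
blue_pad [0.6234 0.1737 0.012 ]
green_pad [0.6239 0.0657 0.012 ]
wood [ 0.621  -0.0361  0.012 ]
redcap [0.4419 0.1964 0.115 ]
millnut [0.4605 0.0876 0.139 ]
millhead [0.4595 0.0853 0.127 ]
salt [0.5222 0.3832 0.074 ]
```

Run:
```python
from h import *
import numpy as np
c={"top":bot.camera_model("top"),"side":bot.camera_model("side"),"wrist":bot.camera_model("wrist")}
for n,f in (("top","top0"),("side","side0"),("wrist","w2")):
    im=cv2.imread(f"pics/{f}.png"); hsv=cv2.cvtColor(im,cv2.COLOR_BGR2HSV)
    for k,ranges,smin in (("blue",[(95,115)],100),("green",[(50,80)],80),("red",[(0,5),(174,180)],140),("yell",[(12,35)],70)):
        m=sum((cv2.inRange(hsv,(a,smin,40),(b,255,255)) for a,b in ranges))
        m=cv2.morphologyEx(m,cv2.MORPH_CLOSE,np.ones((5,5)))
        for ct in cv2.findContours(m,cv2.RETR_EXTERNAL,cv2.CHAIN_APPROX_NONE)[0]:
            if cv2.contourArea(ct)>150:
                x,y,ww,hh=cv2.boundingRect(ct)
                if y>265 and n!="side": continue
                M=cv2.moments(cv2.convexHull(ct)); u=(M['m10']/M['m00'],M['m01']/M['m00'])
                p=w(n,u,.012,c[n]);
                print(n,k,np.round(u,1),(ww,hh),"z12:",p[:2].round(4),"z115:",w(n,u,.115,c[n])[:2].round(4),"z52:",w(n,u,.052,c[n])[:2].round(4))
```

```text
top blue [387.7 242.4] (24, 24) z12: [ 0.4276 -0.1951] z115: [ 0.4156 -0.1787] z52: [ 0.4229 -0.1887]
top blue [253.5 181.2] (28, 28) z12: [0.6219 0.1705] z115: [0.592  0.1532] z52: [0.6103 0.1637]
top green [347. 238.] (19, 19) z12: [ 0.4457 -0.0844] z115: [ 0.4321 -0.0781] z52: [ 0.4404 -0.082 ]
top green [291.  178.7] (27, 26) z12: [0.6233 0.0634] z115: [0.5933 0.056 ] z52: [0.6117 0.0606]
top red [366.8 178. ] (26, 25) z12: [ 0.614  -0.1521] z115: [ 0.5848 -0.1396] z52: [ 0.6026 -0.1473]
top yell [244.1 244.1] (24, 22) z12: [0.4442 0.1985] z115: [0.4306 0.1787] z52: [0.4389 0.1908]
top yell [284.  233.3] (24, 24) z12: [0.468  0.0883] z115: [0.4523 0.0786] z52: [0.4619 0.0845]
top yell [518.8 216.8] (17, 17) z12: [ 0.4791 -0.5652] z115: [ 0.4624 -0.5146] z52: [ 0.4726 -0.5456]
top yell [172.1 216.3] (30, 30) z12: [0.5325 0.3984] z115: [0.5109 0.3601] z52: [0.5241 0.3836]
top yell [328.6 177.7] (26, 26) z12: [ 0.6207 -0.0434] z115: [ 0.5909 -0.041 ] z52: [ 0.6091 -0.0425]
top yell [283.2 137.2] (103, 14) z12: [0.7506 0.0819] z115: [0.7089 0.0728] z52: [0.7344 0.0784]
top yell [364.
[... 2292 characters left out ...]
63 0.3813]
wrist yell [335.  196.2] (40, 44) z12: [0.4399 0.2076] z115: [0.4445 0.1788] z52: [0.4417 0.1964]
wrist yell [124.2 188.7] (23, 51) z12: [0.7566 0.195 ] z115: [0.689 0.169] z52: [0.7303 0.1849]
wrist yell [320.7 113.8] (44, 46) z12: [0.461  0.0871] z115: [0.4609 0.0858] z52: [0.461  0.0866]
wrist yell [254.   54.5] (14, 83) z12: [0.5501 0.0104] z115: [0.5296 0.0265] z52: [0.5421 0.0167]
wrist yell [611.6  63. ] (63, 131) z12: [0.0677 0.0218] z115: [0.1572 0.0353] z52: [0.1025 0.027 ]
wrist yell [197.3  22.2] (62, 46) z12: [ 0.6216 -0.0284] z115: [ 0.5848 -0.0035] z52: [ 0.6073 -0.0187]
wrist yell [98.6 71.9] (49, 167) z12: [0.762  0.0317] z115: [0.6932 0.0429] z52: [0.7353 0.0361]
```

Pad estimates (world): blue (.6225,.1715), green (.624,.0635), wood (.621,-.044), red (.6145,-.153). I'll start with the red cruet and grip its cap.

```bash
python3 -m crank '[{"dx":-0.046,"dy":0.0185,"dz":0.06,"turn":0,"fingers":0.085},{"dx":-0.046,"dy":0.0185,"dz":0.11,"turn":0,"fingers":0.085},{"dx":-0.046,"dy":0.0185,"dz":0.16,"turn":0,"fingers":0.085},{"dx":-0.046,"dy":0.0185,"dz":0.20,"turn":0,"fingers":0.085},{"dx":-0.046,"dy":0.0185,"dz":0.225,"turn":0,"fingers":0.085},{"dx":-0.046,"dy":0.0185,"dz":0.239,"turn":0,"fingers":0.085},{"dx":-0.046,"dy":0.0185,"dz":0.239,"turn":0,"fingers":0.085}]' 40
python3 - <<'E'
from h import *
print(bot.sense()["ee_pos"]); im=bot.snapshot("wrist");cv2.imwrite("pics/w3.png",im[:,:,::-1])
E
```

```text
time_s: 2.33
ee_pos: [0.4415, 0.1963, 0.0819]
eef_rot: [2.222, -2.219, -0.0]
force: [0.5, -0.6, 0.7]
gripper_width: 0.0853
grasp_force: 0.0
[0.44146257 0.19627737 0.08193028]
```

View pics/w3.png

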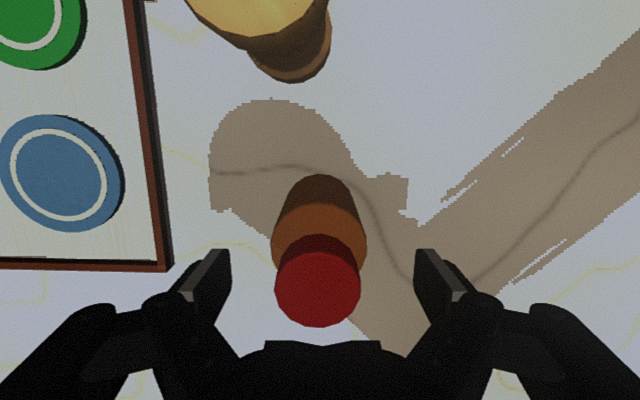

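The cap (318,287) sits midway between the fingers. Gripping and lifting.

```bash
python3 -c "
from h import *
print(w('wrist',(318,287),.115),w('wrist',(318,277),.105), bot.sense()['ee_pos'])"
python3 -m crank '[{"dx":0,"dy":0,"dz":0,"turn":0,"fingers":0.0},{"dx":0,"dy":0,"dz":0,"turn":0,"fingers":0.0},{"dx":0,"dy":0,"dz":0,"turn":0,"fingers":0.0},{"dx":0,"dy":0,"dz":0,"turn":0,"fingers":0.0},{"dx":0,"dy":0,"dz":0,"turn":0,"fingers":0.0},{"dx":0,"dy":0,"dz":0,"turn":0,"fingers":0.0}]' 40
python3 -m crank '[{"dx":0,"dy":0,"dz":-0.02,"turn":0,"fingers":0.0},{"dx":0,"dy":0,"dz":-0.06,"turn":0,"fingers":0.0},{"dx":0,"dy":0,"dz":-0.12,"turn":0,"fingers":0.0},{"dx":0,"dy":0,"dz":-0.17,"turn":0,"fingers":0.0},{"dx":0,"dy":0,"dz":-0.18,"turn":0,"fingers":0.0}]'
```

```text
[0.44330261 0.19725286 0.115     ] [0.44342391 0.1985447  0.105     ] [0.44220294 0.19659916 0.0828757 ]
time_s: 3.12
ee_pos: [0.4429, 0.1964, 0.0831]
eef_rot: [-2.22, 2.22, -0.001]
force: [1.5, -1.0, 6.4]
gripper_width: 0.0347
grasp_force: 40.3
time_s: 3.75
ee_pos: [0.4426, 0.1966, 0.2648]
eef_rot: [-2.218, 2.218, 0.0]
force: [-0.1, 0.6, -3.2]
gripper_width: 0.0352
grasp_force: 41.0
```

```bash
python3 -m crank '[{"dx":0.03,"dy":-0.013,"dz":0,"turn":0,"fingers":0.0},{"dx":0.08,"dy":-0.034,"dz":0,"turn":0,"fingers":0.0},{"dx":0.13,"dy":-0.055,"dz":0,"turn":0,"fingers":0.0},{"dx":0.18,"dy":-0.076,"dz":0,"turn":0,"fingers":0.0},{"dx":0.225,"dy":-0.095,"dz":0,"turn":0,"fingers":0.0},{"dx":0.256,"dy":-0.107,"dz":0,"turn":0,"fingers":0.0},{"dx":0.256,"dy":-0.107,"dz":0,"turn":0,"fingers":0.0},{"dx":0.256,"dy":-0.107,"dz":0,"turn":0,"fingers":0.0}]'
python3 - <<'E'
from h import *
import pickle
c=bot.camera_model("wrist");im=bot.snapshot("wrist")
pickle.dump(c,open("w4.pkl","wb"));cv2.imwrite("pics/w4.png",im[:,:,::-1]);print(bot.sense()["ee_pos"])
for P in [(.6145,-.153,.012),(.621,-.044,.012),(.439,-.083,.115),(.4235,-.189,.052)]:print(proj("wrist",P))
E
```

```text
time_s: 4.75
ee_pos: [0.5482, -0.0595, 0.2606]
eef_rot: [2.22, -2.22, -0.005]
force: [-0.7, 1.0, -3.0]
gripper_width: 0.0352
grasp_force: 41.2
[ 0.54837202 -0.05916665  0.26112227]
[265.34511304  87.12923326]
[264.59607817 176.69539764]
[437.43704159 158.81044118]
[440.91257187  47.80927123]
```

View pics/w4.png

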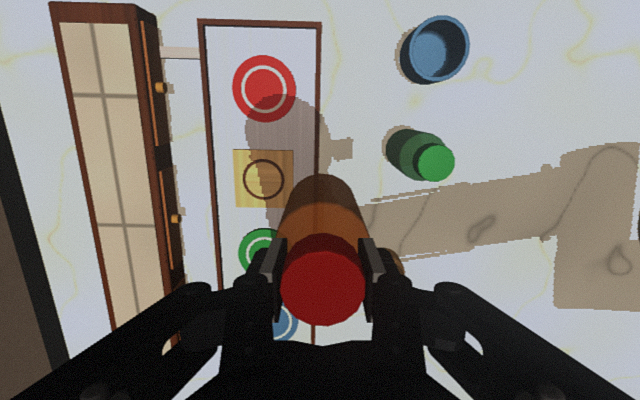

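Red pad is at (264.5,88.5), wood pad (263.5,179.5), green cap (435,162), bowl rim (439,49). Cruet hangs straight in the fingers.

Run:
```python
from h import *
import pickle
c=pickle.load(open("w4.pkl","rb"))
for n,uv,z in [("redpad",(264.5,88.5),.012),("wood",(263.5,179.5),.012),("greencap",(435.5,162),.115),("bowl",(439,49),.052)]: print(n,w("wrist",uv,z,c).round(4))
print(bot.sense()["ee_pos"], bot.sense()["ee_pos"])
```

```text
redpad [ 0.615  -0.1518  0.012 ]
wood [ 0.6221 -0.0408  0.012 ]
greencap [ 0.4404 -0.0803  0.115 ]
bowl [ 0.4251 -0.188   0.052 ]
[ 0.54837202 -0.05916665  0.26112227] [ 0.54837202 -0.05916665  0.26112227]
```

```bash
python3 -m crank '[{"dx":0.045,"dy":-0.033,"dz":0,"turn":0,"fingers":0.0},{"dx":0.085,"dy":-0.061,"dz":0,"turn":0,"fingers":0.0},{"dx":0.0925,"dy":-0.0665,"dz":0.03,"turn":0,"fingers":0.0},{"dx":0.0925,"dy":-0.0665,"dz":0.08,"turn":0,"fingers":0.0},{"dx":0.0925,"dy":-0.0665,"dz":0.12,"turn":0,"fingers":0.0},{"dx":0.0925,"dy":-0.0665,"dz":0.145,"turn":0,"fingers":0.0},{"dx":0.0925,"dy":-0.0665,"dz":0.155,"turn":0,"fingers":0.0},{"dx":0.0925,"dy":-0.0665,"dz":0.16,"turn":0,"fingers":0.0},{"dx":0.0925,"dy":-0.0665,"dz":0.162,"turn":0,"fingers":0.0},{"dx":0.0925,"dy":-0.0665,"dz":0.162,"turn":0,"fingers":0.0}]'
python3 -m crank '[{"dx":0,"dy":0,"dz":0.001,"turn":0,"fingers":0.0},{"dx":0,"dy":0,"dz":0.002,"turn":0,"fingers":0.0},{"dx":0,"dy":0,"dz":0.002,"turn":0,"fingers":0.0}]'
```

```text
time_s: 6.05
ee_pos: [0.6161, -0.1525, 0.1012]
eef_rot: [-2.221, 2.221, -0.002]
force: [-0.0, -0.4, -3.0]
gripper_width: 0.0349
grasp_force: 42.2
time_s: 6.42
ee_pos: [0.6155, -0.1525, 0.0983]
eef_rot: [2.221, -2.222, -0.0]
force: [-0.4, 0.4, -2.5]
gripper_width: 0.035
grasp_force: 42.2
```

```bash
python3 -m crank '[{"dx":0,"dy":0,"dz":0.001,"turn":0,"fingers":0.0},{"dx":0,"dy":0,"dz":0.002,"turn":0,"fingers":0.0},{"dx":0,"dy":0,"dz":0.002,"turn":0,"fingers":0.0}]'
python3 -m crank '[{"dx":0,"dy":0,"dz":0.001,"turn":0,"fingers":0.0},{"dx":0,"dy":0,"dz":0.0015,"turn":0,"fingers":0.0},{"dx":0,"dy":0,"dz":0.0015,"turn":0,"fingers":0.0}]'
```

```text
time_s: 6.8
ee_pos: [0.6155, -0.1525, 0.0961]
eef_rot: [2.221, -2.221, -0.0]
force: [-0.2, -0.9, -3.2]
gripper_width: 0.0348
grasp_force: 42.2
time_s: 7.18
ee_pos: [0.6157, -0.1525, 0.0952]
eef_rot: [-2.221, 2.221, -0.001]
force: [-1.3, -0.2, -0.2]
gripper_width: 0.0348
grasp_force: 42.7
```

Contact felt. Releasing and rising.

```bash
python3 -m crank '[{"dx":0,"dy":0,"dz":0,"turn":0,"fingers":0.055},{"dx":0,"dy":0,"dz":0,"turn":0,"fingers":0.07},{"dx":0,"dy":0,"dz":0,"turn":0,"fingers":0.085},{"dx":0,"dy":0,"dz":0,"turn":0,"fingers":0.085},{"dx":0,"dy":0,"dz":-0.02,"turn":0,"fingers":0.085},{"dx":0,"dy":0,"dz":-0.06,"turn":0,"fingers":0.085},{"dx":0,"dy":0,"dz":-0.11,"turn":0,"fingers":0.085},{"dx":-0.03,"dy":0.02,"dz":-0.14,"turn":0,"fingers":0.085},{"dx":-0.08,"dy":0.05,"dz":-0.14,"turn":0,"fingers":0.085},{"dx":-0.13,"dy":0.08,"dz":-0.14,"turn":0,"fingers":0.085}]'
python3 -m crank '[{"dx":-0.05,"dy":0.035,"dz":0,"turn":0,"fingers":0.085},{"dx":-0.10,"dy":0.07,"dz":0,"turn":0,"fingers":0.085},{"dx":-0.107,"dy":0.076,"dz":0,"turn":0,"fingers":0.085},{"dx":-0.107,"dy":0.076,"dz":0,"turn":0,"fingers":0.085}]'
python3 - <<'E'
from h import *
print(bot.sense()["ee_pos"])
cv2.imwrite("pics/w5.png",bot.snapshot("wrist")[:,:,::-1])
E
```

```text
time_s: 8.43
ee_pos: [0.5348, -0.0214, 0.2351]
eef_rot: [-2.22, 2.222, -0.001]
force: [-0.4, 2.2, -0.1]
gripper_width: 0.0853
grasp_force: 0.0
time_s: 8.93
ee_pos: [0.4596, 0.0848, 0.2352]
eef_rot: [-2.223, 2.219, -0.001]
force: [0.4, -0.3, 0.9]
gripper_width: 0.085
grasp_force: 0.0
[0.45955093 0.08481274 0.23517129]
```

View pics/w5.png

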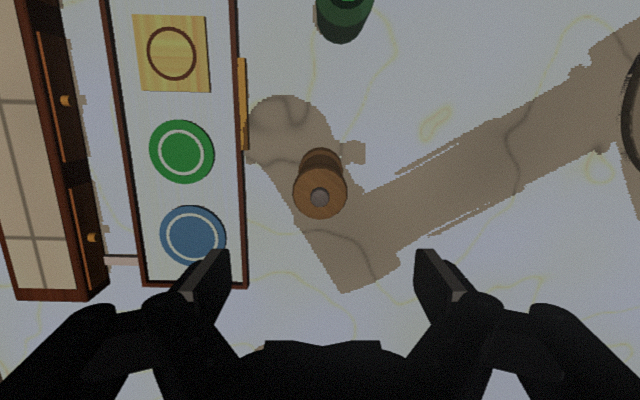

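Mill nut at (320,197), wood pad (173,53), green pad (182,151), blue pad (193,236).

Run:
```python
from h import *
for n,uv,z in [("nut",(320,197),.139),("head",(320,190.5),.127),("wood",(173,53.5),.012),("green",(182,151.5),.012),("blue",(193,236),.012)]: print(n,w("wrist",uv,z).round(4))
```

```text
nut [0.4609 0.0832 0.139 ]
head [0.461  0.0809 0.127 ]
wood [ 0.6205 -0.0425  0.012 ]
green [0.624  0.0633 0.012 ]
blue [0.6235 0.1706 0.012 ]
```

```bash
python3 -m crank '[{"dx":0.002,"dy":-0.0015,"dz":0.04,"turn":0,"fingers":0.085},{"dx":0.002,"dy":-0.0015,"dz":0.09,"turn":0,"fingers":0.085},{"dx":0.002,"dy":-0.0015,"dz":0.13,"turn":0,"fingers":0.085},{"dx":0.002,"dy":-0.0015,"dz":0.1475,"turn":0,"fingers":0.085},{"dx":0.002,"dy":-0.0015,"dz":0.1475,"turn":0,"fingers":0.085},{"dx":0.002,"dy":-0.0015,"dz":0.1475,"turn":0,"fingers":0.0},{"dx":0.002,"dy":-0.0015,"dz":0.1475,"turn":0,"fingers":0.0},{"dx":0.002,"dy":-0.0015,"dz":0.1475,"turn":0,"fingers":0.0},{"dx":0.002,"dy":-0.0015,"dz":0.1475,"turn":0,"fingers":0.0},{"dx":0.002,"dy":-0.0015,"dz":0.1475,"turn":0,"fingers":0.0}]' 40
python3 -m crank '[{"dx":0,"dy":0,"dz":0,"turn":0,"fingers":0.0},{"dx":0,"dy":0,"dz":-0.02,"turn":0,"fingers":0.0},{"dx":0,"dy":0,"dz":-0.06,"turn":0,"fingers":0.0},{"dx":0,"dy":0,"dz":-0.12,"turn":0,"fingers":0.0},{"dx":0,"dy":0,"dz":-0.17,"turn":0,"fingers":0.0},{"dx":0,"dy":0,"dz":-0.17,"turn":0,"fingers":0.0}]'
```

```text
time_s: 10.22
ee_pos: [0.462, 0.0827, 0.0884]
eef_rot: [-2.221, 2.219, -0.002]
force: [0.3, -0.3, 5.9]
gripper_width: 0.0469
grasp_force: 41.3
time_s: 10.98
ee_pos: [0.4626, 0.0832, 0.261]
eef_rot: [-2.217, 2.216, -0.004]
force: [-0.2, 0.4, -3.8]
gripper_width: 0.0471
grasp_force: 42.6
```

```bash
python3 -m crank '[{"dx":0.03,"dy":-0.038,"dz":0,"turn":0,"fingers":0.0},{"dx":0.065,"dy":-0.082,"dz":0,"turn":0,"fingers":0.0},{"dx":0.10,"dy":-0.127,"dz":0,"turn":0,"fingers":0.0},{"dx":0.12,"dy":-0.152,"dz":0,"turn":0,"fingers":0.0},{"dx":0.125,"dy":-0.159,"dz":0.01,"turn":0,"fingers":0.0},{"dx":0.125,"dy":-0.159,"dz":0.06,"turn":0,"fingers":0.0},{"dx":0.125,"dy":-0.159,"dz":0.11,"turn":0,"fingers":0.0},{"dx":0.125,"dy":-0.159,"dz":0.14,"turn":0,"fingers":0.0},{"dx":0.125,"dy":-0.159,"dz":0.152,"turn":0,"fingers":0.0},{"dx":0.125,"dy":-0.159,"dz":0.152,"turn":0,"fingers":0.0}]'
python3 -m crank '[{"dx":0,"dy":0,"dz":0.001,"turn":0,"fingers":0.0},{"dx":0,"dy":0,"dz":0.002,"turn":0,"fingers":0.0},{"dx":0,"dy":0,"dz":0.003,"turn":0,"fingers":0.0},{"dx":0,"dy":0,"dz":0.003,"turn":0,"fingers":0.0}]'
```

```text
time_s: 12.22
ee_pos: [0.6194, -0.0422, 0.1047]
eef_rot: [2.221, -2.22, -0.002]
force: [0.8, -0.1, -2.2]
gripper_width: 0.0476
grasp_force: 42.6
time_s: 12.72
ee_pos: [0.6201, -0.0425, 0.1025]
eef_rot: [-2.221, 2.221, -0.0]
force: [-0.3, -0.4, -2.2]
gripper_width: 0.0473
grasp_force: 42.7
```

```bash
python3 -m crank '[{"dx":0,"dy":0,"dz":0.001,"turn":0,"fingers":0.0},{"dx":0,"dy":0,"dz":0.0015,"turn":0,"fingers":0.0},{"dx":0,"dy":0,"dz":0.0015,"turn":0,"fingers":0.0}]'
```

```text
time_s: 13.1
ee_pos: [0.62, -0.0425, 0.1007]
eef_rot: [2.221, -2.221, -0.0]
force: [-0.9, -0.8, -1.7]
gripper_width: 0.0474
grasp_force: 42.7
```

```bash
python3 -m crank '[{"dx":0,"dy":0,"dz":0.001,"turn":0,"fingers":0.0},{"dx":0,"dy":0,"dz":0.001,"turn":0,"fingers":0.0}]'
```

```text
time_s: 13.35
ee_pos: [0.6202, -0.0426, 0.1005]
eef_rot: [-2.221, 2.221, -0.001]
force: [-2.1, -0.3, 3.2]
gripper_width: 0.0471
grasp_force: 43.3
```

```bash
python3 -m crank '[{"dx":0,"dy":0,"dz":0,"turn":0,"fingers":0.06},{"dx":0,"dy":0,"dz":0,"turn":0,"fingers":0.075},{"dx":0,"dy":0,"dz":0,"turn":0,"fingers":0.085},{"dx":0,"dy":0,"dz":0,"turn":0,"fingers":0.085},{"dx":0,"dy":0,"dz":-0.02,"turn":0,"fingers":0.085},{"dx":0,"dy":0,"dz":-0.06,"turn":0,"fingers":0.085},{"dx":0,"dy":0,"dz":-0.11,"turn":0,"fingers":0.085},{"dx":0,"dy":0.03,"dz":-0.15,"turn":0,"fingers":0.085},{"dx":0.01,"dy":0.08,"dz":-0.15,"turn":0,"fingers":0.085},{"dx":0.03,"dy":0.13,"dz":-0.15,"turn":0,"fingers":0.085}]'
python3 -m crank '[{"dx":0.009,"dy":0.0505,"dz":0,"turn":0,"fingers":0.085},{"dx":0.009,"dy":0.0505,"dz":0,"turn":0,"fingers":0.085},{"dx":0.009,"dy":0.0505,"dz":0,"turn":0,"fingers":0.085}]'
python3 - <<'E'
from h import *
print(bot.sense()["ee_pos"])
im=bot.snapshot("wrist");cv2.imwrite("pics/w6.png",im[:,:,::-1])
cv2.imwrite("pics/top6.png",bot.snapshot("top")[:,:,::-1])
for P in [(.439,-.081,.115),(.424,-.188,.052)]:print(proj("wrist",P))
E
```

```text
time_s: 14.6
ee_pos: [0.489, -0.0724, 0.2501]
eef_rot: [-2.222, 2.22, -0.001]
force: [-0.4, -0.5, 0.8]
gripper_width: 0.0851
grasp_force: 0.0
time_s: 14.98
ee_pos: [0.4399, -0.0814, 0.2502]
eef_rot: [-2.221, 2.221, -0.001]
force: [0.1, -0.1, -0.0]
gripper_width: 0.0847
grasp_force: 0.0
[ 0.43987514 -0.08144514  0.25019869]
[322.68368909 186.91687606]
[337.13293115  70.4626516 ]
```

View pics/w6.png

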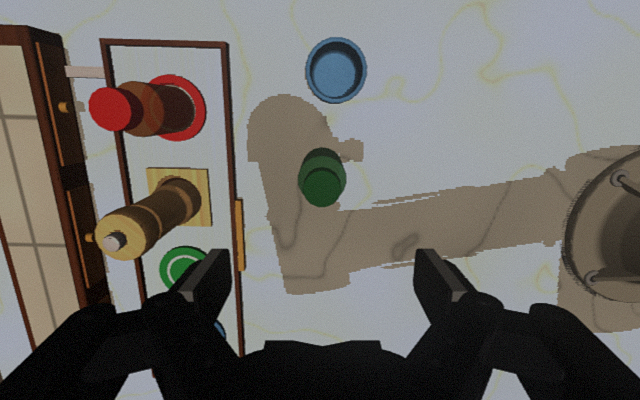

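Red cruet and mill stand on their pads. Green cap at (322,187) and bowl at (336,70), both as predicted.

```bash
python3 -m crank '[{"dx":0,"dy":0.0005,"dz":0.04,"turn":0,"fingers":0.085},{"dx":0,"dy":0.0005,"dz":0.09,"turn":0,"fingers":0.085},{"dx":0,"dy":0.0005,"dz":0.14,"turn":0,"fingers":0.085},{"dx":0,"dy":0.0005,"dz":0.168,"turn":0,"fingers":0.085},{"dx":0,"dy":0.0005,"dz":0.168,"turn":0,"fingers":0.085},{"dx":0,"dy":0.0005,"dz":0.168,"turn":0,"fingers":0.0},{"dx":0,"dy":0.0005,"dz":0.168,"turn":0,"fingers":0.0},{"dx":0,"dy":0.0005,"dz":0.168,"turn":0,"fingers":0.0},{"dx":0,"dy":0.0005,"dz":0.168,"turn":0,"fingers":0.0},{"dx":0,"dy":0.0005,"dz":0.168,"turn":0,"fingers":0.0}]' 40
python3 -m crank '[{"dx":0,"dy":0,"dz":0,"turn":0,"fingers":0.0},{"dx":0,"dy":0,"dz":-0.02,"turn":0,"fingers":0.0},{"dx":0,"dy":0,"dz":-0.06,"turn":0,"fingers":0.0},{"dx":0,"dy":0,"dz":-0.12,"turn":0,"fingers":0.0},{"dx":0,"dy":0,"dz":-0.18,"turn":0,"fingers":0.0},{"dx":0,"dy":0,"dz":-0.20,"turn":0,"fingers":0.0},{"dx":0,"dy":0,"dz":-0.20,"turn":0,"fingers":0.0}]'
```

```text
time_s: 16.32
ee_pos: [0.4403, -0.0815, 0.083]
eef_rot: [-2.221, 2.219, -0.003]
force: [0.4, 0.6, 6.7]
gripper_width: 0.0348
grasp_force: 39.4
time_s: 17.2
ee_pos: [0.4394, -0.0813, 0.2825]
eef_rot: [-2.22, 2.22, -0.001]
force: [-1.3, -0.1, -2.5]
gripper_width: 0.035
grasp_force: 40.4
```

```bash
python3 -m crank '[{"dx":-0.03,"dy":-0.038,"dz":0,"turn":0,"fingers":0.0},{"dx":-0.065,"dy":-0.083,"dz":0,"turn":0,"fingers":0.0},{"dx":-0.10,"dy":-0.127,"dz":0,"turn":0,"fingers":0.0},{"dx":-0.135,"dy":-0.172,"dz":0,"turn":0,"fingers":0.0},{"dx":-0.145,"dy":-0.1845,"dz":0.01,"turn":0,"fingers":0.0},{"dx":-0.145,"dy":-0.1845,"dz":0.06,"turn":0,"fingers":0.0},{"dx":-0.145,"dy":-0.1845,"dz":0.11,"turn":0,"fingers":0.0},{"dx":-0.145,"dy":-0.1845,"dz":0.155,"turn":0,"fingers":0.0},{"dx":-0.145,"dy":-0.1845,"dz":0.18,"turn":0,"fingers":0.0},{"dx":-0.145,"dy":-0.1845,"dz":0.182,"turn":0,"fingers":0.0}]'
python3 -m crank '[{"dx":0,"dy":0,"dz":0.001,"turn":0,"fingers":0.0},{"dx":0,"dy":0,"dz":0.002,"turn":0,"fingers":0.0},{"dx":0,"dy":0,"dz":0.003,"turn":0,"fingers":0.0},{"dx":0,"dy":0,"dz":0.003,"turn":0,"fingers":0.0}]'
```

```text
time_s: 18.45
ee_pos: [0.6212, 0.0626, 0.0968]
eef_rot: [2.217, -2.218, -0.005]
force: [-0.4, 0.7, -0.9]
gripper_width: 0.0351
grasp_force: 47.5
time_s: 18.95
ee_pos: [0.6236, 0.0636, 0.097]
eef_rot: [-2.221, 2.221, -0.0]
force: [-0.7, 0.4, -1.9]
gripper_width: 0.0347
grasp_force: 47.5
```

```bash
python3 -m crank '[{"dx":0,"dy":0,"dz":0.001,"turn":0,"fingers":0.0},{"dx":0,"dy":0,"dz":0.0015,"turn":0,"fingers":0.0},{"dx":0,"dy":0,"dz":0.0015,"turn":0,"fingers":0.0}]'
```

```text
time_s: 19.32
ee_pos: [0.6235, 0.0635, 0.0952]
eef_rot: [2.221, -2.221, -0.0]
force: [0.0, -1.1, -2.3]
gripper_width: 0.0347
grasp_force: 47.5
```

```bash
python3 -m crank '[{"dx":0,"dy":0,"dz":0.001,"turn":0,"fingers":0.0},{"dx":0,"dy":0,"dz":0.001,"turn":0,"fingers":0.0}]'
```

```text
time_s: 19.58
ee_pos: [0.6237, 0.0636, 0.0947]
eef_rot: [-2.221, 2.221, -0.001]
force: [0.2, -0.2, -0.1]
gripper_width: 0.0352
grasp_force: 47.9
```

```bash
python3 -m crank '[{"dx":0,"dy":0,"dz":0,"turn":0,"fingers":0.055},{"dx":0,"dy":0,"dz":0,"turn":0,"fingers":0.07},{"dx":0,"dy":0,"dz":0,"turn":0,"fingers":0.085},{"dx":0,"dy":0,"dz":0,"turn":0,"fingers":0.085},{"dx":0,"dy":0,"dz":-0.02,"turn":0,"fingers":0.085},{"dx":0,"dy":0,"dz":-0.06,"turn":0,"fingers":0.085},{"dx":0,"dy":0,"dz":-0.11,"turn":0,"fingers":0.085},{"dx":0,"dy":0.03,"dz":-0.15,"turn":0,"fingers":0.085},{"dx":0.02,"dy":0.08,"dz":-0.15,"turn":0,"fingers":0.085},{"dx":0.06,"dy":0.12,"dz":-0.15,"turn":0,"fingers":0.085}]'
python3 -m crank '[{"dx":0.05,"dy":0.02,"dz":0,"turn":0,"fingers":0.085},{"dx":0.10,"dy":0.04,"dz":0,"turn":0,"fingers":0.085},{"dx":0.15,"dy":0.06,"dz":0,"turn":0,"fingers":0.085},{"dx":0.1916,"dy":0.0797,"dz":0,"turn":0,"fingers":0.085},{"dx":0.1916,"dy":0.0797,"dz":0,"turn":0,"fingers":0.085},{"dx":0.1916,"dy":0.0797,"dz":0,"turn":0,"fingers":0.085}]'
python3 - <<'E'
from h import *
print(bot.sense()["ee_pos"])
im=bot.snapshot("wrist");cv2.imwrite("pics/w7.png",im[:,:,::-1])
print(proj("wrist",(.424,-.188,.052)))
E
```

```text
time_s: 20.82
ee_pos: [0.5023, 0.0037, 0.2448]
eef_rot: [-2.223, 2.218, -0.001]
force: [0.6, -0.6, 0.4]
gripper_width: 0.0852
grasp_force: 0.0
time_s: 21.58
ee_pos: [0.4239, -0.188, 0.2443]
eef_rot: [-2.221, 2.222, -0.0]
force: [-0.3, 0.6, 0.5]
gripper_width: 0.0846
grasp_force: 0.0
[ 0.4239074  -0.18802017  0.24433506]
[321.44061831 173.70646907]
```

View pics/w7.png

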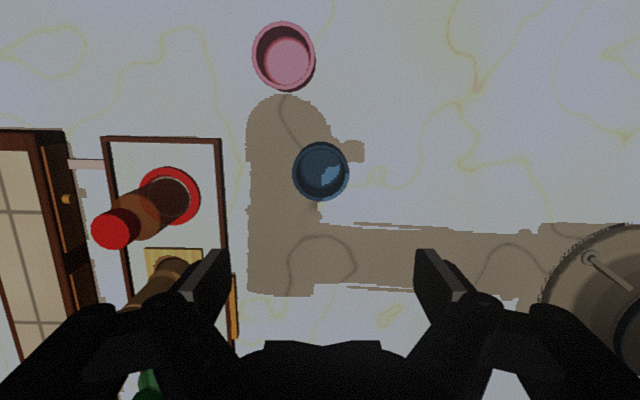

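Blue bowl rim centred at (320.5,171), between the fingers; the pink one stays at (284,57). Descending to grip.

```bash
python3 -m crank '[{"dx":0.001,"dy":0,"dz":0.05,"turn":0,"fingers":0.085},{"dx":0.001,"dy":0,"dz":0.10,"turn":0,"fingers":0.085},{"dx":0.001,"dy":0,"dz":0.15,"turn":0,"fingers":0.085},{"dx":0.001,"dy":0,"dz":0.19,"turn":0,"fingers":0.085},{"dx":0.001,"dy":0,"dz":0.22,"turn":0,"fingers":0.085},{"dx":0.001,"dy":0,"dz":0.232,"turn":0,"fingers":0.085},{"dx":0.001,"dy":0,"dz":0.232,"turn":0,"fingers":0.085},{"dx":0.001,"dy":0,"dz":0.232,"turn":0,"fingers":0.0},{"dx":0.001,"dy":0,"dz":0.232,"turn":0,"fingers":0.0},{"dx":0.001,"dy":0,"dz":0.232,"turn":0,"fingers":0.0}]' 40
python3 -m crank '[{"dx":0,"dy":0,"dz":0,"turn":0,"fingers":0.0},{"dx":0,"dy":0,"dz":0,"turn":0,"fingers":0.0},{"dx":0,"dy":0,"dz":-0.02,"turn":0,"fingers":0.0},{"dx":0,"dy":0,"dz":-0.06,"turn":0,"fingers":0.0},{"dx":0,"dy":0,"dz":-0.12,"turn":0,"fingers":0.0},{"dx":0,"dy":0,"dz":-0.18,"turn":0,"fingers":0.0},{"dx":0,"dy":0,"dz":-0.21,"turn":0,"fingers":0.0},{"dx":0,"dy":0,"dz":-0.21,"turn":0,"fingers":0.0}]'
```

```text
time_s: 22.88
ee_pos: [0.4254, -0.1892, 0.0141]
eef_rot: [-2.221, 2.219, -0.005]
force: [-0.1, 1.5, 6.1]
gripper_width: 0.0632
grasp_force: 43.9
time_s: 23.88
ee_pos: [0.4251, -0.1893, 0.2255]
eef_rot: [-2.218, 2.219, -0.008]
force: [-0.2, 0.7, -2.1]
gripper_width: 0.0631
grasp_force: 44.8
```

```bash
python3 -m crank '[{"dx":-0.03,"dy":-0.016,"dz":0,"turn":0,"fingers":0.0},{"dx":-0.07,"dy":-0.038,"dz":0,"turn":0,"fingers":0.0},{"dx":-0.115,"dy":-0.063,"dz":0,"turn":0,"fingers":0.0},{"dx":-0.16,"dy":-0.088,"dz":0,"turn":0,"fingers":0.0},{"dx":-0.205,"dy":-0.113,"dz":0,"turn":0,"fingers":0.0},{"dx":-0.25,"dy":-0.138,"dz":0,"turn":0,"fingers":0.0},{"dx":-0.295,"dy":-0.162,"dz":0,"turn":0,"fingers":0.0},{"dx":-0.335,"dy":-0.184,"dz":0,"turn":0,"fingers":0.0},{"dx":-0.36,"dy":-0.198,"dz":0,"turn":0,"fingers":0.0},{"dx":-0.36,"dy":-0.198,"dz":0,"turn":0,"fingers":0.0}]'
python3 -m crank '[{"dx":0,"dy":0,"dz":0.03,"turn":0,"fingers":0.0},{"dx":0,"dy":0,"dz":0.07,"turn":0,"fingers":0.0},{"dx":0,"dy":0,"dz":0.11,"turn":0,"fingers":0.0},{"dx":0,"dy":0,"dz":0.15,"turn":0,"fingers":0.0},{"dx":0,"dy":0,"dz":0.18,"turn":0,"fingers":0.0},{"dx":0,"dy":0,"dz":0.19,"turn":0,"fingers":0.0},{"dx":0,"dy":0,"dz":0.192,"turn":0,"fingers":0.0},{"dx":0,"dy":0,"dz":0.192,"turn":0,"fingers":0.0}]'
```

```text
time_s: 25.12
ee_pos: [0.6215, 0.1726, 0.2195]
eef_rot: [2.221, -2.217, -0.003]
force: [-0.7, -0.1, -2.1]
gripper_width: 0.0636
grasp_force: 44.8
time_s: 26.12
ee_pos: [0.6227, 0.171, 0.0317]
eef_rot: [-2.22, 2.22, -0.002]
force: [-0.1, -0.5, -1.4]
gripper_width: 0.0633
grasp_force: 44.8
```

```bash
python3 -m crank '[{"dx":0,"dy":0,"dz":0.002,"turn":0,"fingers":0.0},{"dx":0,"dy":0,"dz":0.004,"turn":0,"fingers":0.0},{"dx":0,"dy":0,"dz":0.004,"turn":0,"fingers":0.0}]'
python3 -m crank '[{"dx":0,"dy":0,"dz":0.001,"turn":0,"fingers":0.0},{"dx":0,"dy":0,"dz":0.001,"turn":0,"fingers":0.0}]'
```

```text
time_s: 26.5
ee_pos: [0.6218, 0.171, 0.0263]
eef_rot: [-2.221, 2.221, 0.0]
force: [-0.3, -0.4, -1.7]
gripper_width: 0.0633
grasp_force: 44.8
time_s: 26.75
ee_pos: [0.6219, 0.171, 0.0262]
eef_rot: [-2.221, 2.221, -0.001]
force: [-3.2, 0.4, 5.1]
gripper_width: 0.0632
grasp_force: 45.2
```

```bash
python3 -m crank '[{"dx":0,"dy":0,"dz":0.001,"turn":0,"fingers":0.0},{"dx":0,"dy":0,"dz":0.001,"turn":0,"fingers":0.0}]'
```

```text
time_s: 27.0
ee_pos: [0.6219, 0.171, 0.0261]
eef_rot: [-2.221, 2.22, -0.001]
force: [-6.0, 0.0, 11.2]
gripper_width: 0.0634
grasp_force: 45.7
```

Contact. Easing off, releasing, rising and backing away for a look.

```bash
python3 -m crank '[{"dx":0,"dy":0,"dz":-0.001,"turn":0,"fingers":0.0},{"dx":0,"dy":0,"dz":-0.001,"turn":0,"fingers":0.075},{"dx":0,"dy":0,"dz":-0.001,"turn":0,"fingers":0.085},{"dx":0,"dy":0,"dz":-0.001,"turn":0,"fingers":0.085},{"dx":0,"dy":0,"dz":-0.02,"turn":0,"fingers":0.085},{"dx":0,"dy":0,"dz":-0.06,"turn":0,"fingers":0.085},{"dx":0,"dy":0,"dz":-0.11,"turn":0,"fingers":0.085},{"dx":0,"dy":0,"dz":-0.16,"turn":0,"fingers":0.085},{"dx":0,"dy":0.03,"dz":-0.21,"turn":0,"fingers":0.085},{"dx":0,"dy":0.07,"dz":-0.24,"turn":0,"fingers":0.085}]'
python3 -m crank '[{"dx":0,"dy":0.06,"dz":-0.03,"turn":0,"fingers":0.085},{"dx":0,"dy":0.12,"dz":-0.03,"turn":0,"fingers":0.085},{"dx":0,"dy":0.12,"dz":-0.03,"turn":0,"fingers":0.085},{"dx":0,"dy":0.12,"dz":-0.03,"turn":0,"fingers":0.085}]'
python3 - <<'E'
from h import *
im=bot.snapshot("top")[:,:,::-1];cv2.imwrite("pics/top8.png",im)
im2=bot.snapshot("side")[:,:,::-1]
a=cv2.resize(im[130:220,215:405],None,fx=4,fy=4,interpolation=cv2.INTER_CUBIC)
b=cv2.resize(im2[90:280,240:450][:, :],None,fx=1.2,fy=1.2,interpolation=cv2.INTER_CUBIC)
o=np.zeros((600,760,3),np.uint8);o[:360]=a;o[360:360+b.shape[0],:b.shape[1]]=b
cv2.imwrite("pics/fin.png",o)
for n,P in dict(red=(.615,-.152,.127),green=(.624,.0635,.127),mill=(.621,-.042,.151),bowl=(.623,.171,.064)).items():
    p=proj("top",P);print(n,p.round(1),((p-[215,130])*4+1.5).round(0))
E
```

```text
time_s: 28.25
ee_pos: [0.5522, 0.171, 0.2665]
eef_rot: [-2.219, 2.22, -0.002]
force: [0.3, 0.8, 0.2]
gripper_width: 0.0848
grasp_force: 0.0
time_s: 28.75
ee_pos: [0.4319, 0.171, 0.2947]
eef_rot: [-2.221, 2.22, -0.0]
force: [1.0, 0.1, -1.0]
gripper_width: 0.0849
grasp_force: 0.0
red [371.2 165.1] [626. 142.]
green [287.4 166.1] [291. 146.]
mill [328.4 162.2] [455. 130.]
bowl [250.  175.6] [141. 184.]
```

View pics/fin.png

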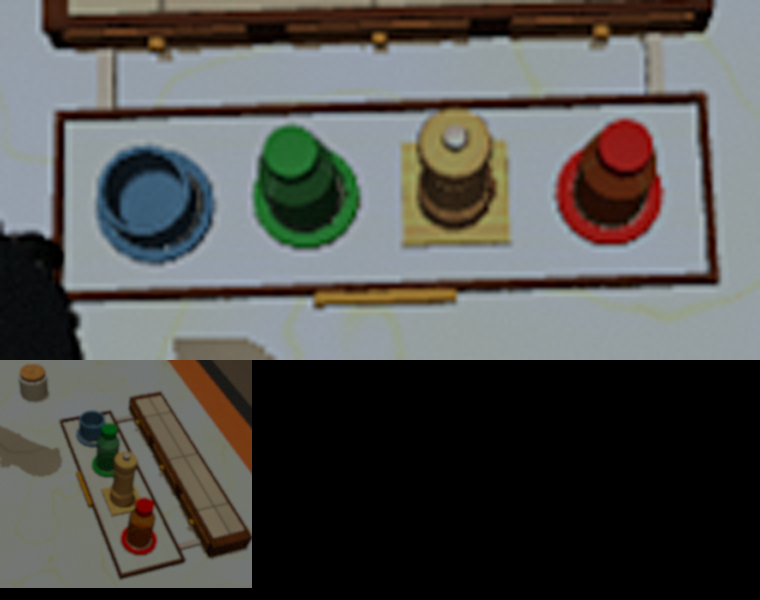

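All four stand upright on their pads: red cap (626,146), mill nut (455,137), green cap (291,152), all within about 4 mm of prediction. The bowl rim, at about (150,192), may be off centre, so I'll check it closer up.

Run:
```python
from h import *
im=cv2.imread("pics/top8.png"); wi=bot.snapshot("wrist")[:,:,::-1]
u,v=proj("wrist",(.623,.171,.03)); u=int(u);v=int(v);print(u,v,bot.sense()["ee_pos"])
x0=max(0,u-50);y0=max(0,v-40)
a=cv2.resize(im[160:200,235:275],(400,400),interpolation=cv2.INTER_CUBIC)
b=cv2.resize(wi[y0:y0+100,x0:x0+100],(400,400),interpolation=cv2.INTER_CUBIC)
o=np.hstack([a,b])
for n,P,r,col in (("pad",(.6225,.171,.012),.042,(0,0,255)),("rim",(.6225,.171,.064),.032,(0,255,0))):
    t=np.linspace(0,6.2832,60)
    for (cam,ox,oy,s,sh) in (("top",235,160,10,0),("wrist",x0,y0,4,400)):
        q=np.array([proj(cam,(P[0]+r*np.cos(k),P[1]+r*np.sin(k),P[2])) for k in t])
        q=((q-[ox,oy]+.5)*s+[sh,0]).astype(np.int32); cv2.polylines(o,[q],True,col,1)
cv2.imwrite("pics/bowl.png",o); print(x0,y0)
```

```text
177 163 [0.43269257 0.17104896 0.29374451]
127 123
```

View pics/bowl.png

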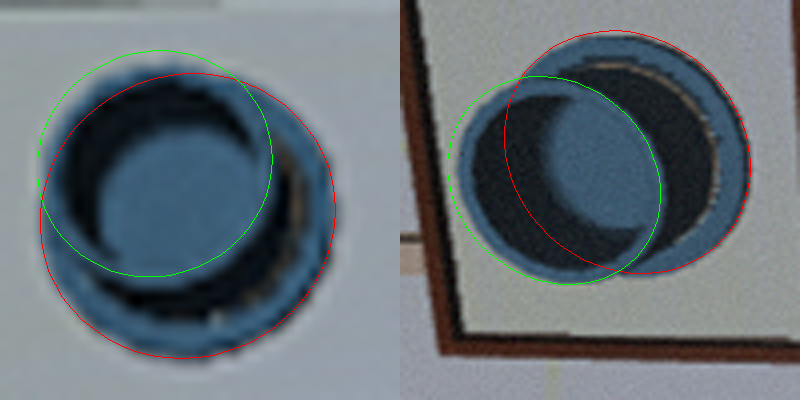

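The overlay shows the bowl rim within about 2–3 mm of the pad's centre. Handing in.

```bash
python3 -c "
from bench import bot
print(bot.close_job())"
```

```text
the job is handed in; nothing more can be done
None
```

I handed the job in at about 29 s: both cruets, the mill and the bowl stand upright on their own pads, within about 5 mm of centre by the camera images, and the arm never went near the caddy or the salt pot; no verdict came back.

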